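# Shut the board tester, flip the safety catch, hold the run lever

### The arm

A 7-joint arm with a two-finger parallel gripper is mounted at the origin on the work surface. World frame = base frame: x ahead of the robot, y to its left, z up, the work surface at z = 0. Lengths are in m, angles in rad, forces in N, time in s.
With the tool pointing down it reaches from about 0.4 to 0.85 m from the base axis. Payload 10.4 kg.
Tool frame: the origin (TCP) lies at the very end of the fingers, on their centre line; the grasp point (between the pads) lies 19 mm behind it; z points along the fingers, y is the line along which they close (so a half turn about z gives the same grasp; the last joint's range is limited). The gripper opens to 85 mm and grips with 20 to 120 N. Pads are 22 mm wide; open, the fingers measure 114 mm over their backs; the gripper's body (76 mm by 85 mm) begins 54 mm behind the grasp point. The pads swing forward as they close: fully open they stand 13 mm farther back than shut.
Start: joints at [-1.201, 0.332, -0.065, 1.46, 0.022, 1.35, -0.088], TCP at [0.239, 0.577, 0.231] pointing down, gripper open.
Joint ranges: [-2.6, 2.6], [-0.5, 2.12], [-1.47, 1.34], [0.16, 2.42], [-1.27, 4.41], [0.06, 2.06], [-2.6, 2.6]. Speed limits (rad/s): [2.22, 2.22, 2.79, 2.79, 3.14, 3.14, 3.14].

### API

Orientations are given as a unit quaternion [x, y, z, w].
In Python, from workcell import manip, optics gives the robot as it stands.
- The arm moves only by the tool jog_arm, never from a script. Its arguments are lists of equal length, an entry for each row: "dr": the turn, a rotation vector about the tool's x, y, z normalised to -1 to 1, where 1 is 4 degrees, a list of three; "translation": the shift along the tool's x, y, z normalised to -1 to 1, where 1 is 0.025 m, a list of three; "jaw": the opening, from 0 (shut) to 1 (fully open). A call has 1 to 10 rows; each row shifts and turns the commanded pose from where the row before left it, along the tool's axes as they then stand; what a row does not reach is not made up. A row lasts 1/10 s, in which the tool goes at most 50 mm and 8.59 degrees, less where a joint would pass 70% of its speed; a pose out of reach is approached as far as the arm can. A call with a number of a shift or a turn outside -1 to 1 is refused whole. A call with a gripper value outside its range is refused whole. The fingers move at their own pace and stop on an object; "squeeze" is the grip in N (left out, the last holds). Time passes only in rows, so rows that do not move let the fingers close. It gives the time, the measured TCP pose, the force, the opening and the grip force at its end, in the units of the state.
- manip.get_obs(): the state, without advancing time (a new reading comes with each control period).
- optics.camera(name): name is "side" or "top" or "wrist"; returns a dict with "color" (480x640x3 uint8, red, green, blue), "mtx" (3x3 intrinsics, pixels), "R" (3x3) and "t" (3): a world point X has camera coordinates R X + t. Camera axes: x right, y down, z forward; pixel columns grow to the right and rows downward; lengths in m; the calibration is good to about 2 mm. A picture is of the moment at which its call begins. There is no depth.
- manip.hand_in(): hands the job in; it is judged then, once.
The state is a dict: "clock": time; "joint_pos": joint angles; "joint_velocities": joint speeds; "tau": joint torques, N m; "position": TCP position; "ee_rot": TCP orientation; "ft_force": force on the tool from outside, world axes, zero at the start; "torque": the same for the moment, N m; "grip_width": opening from 0.0 (shut) to 1.0 (fully open); "grasp_force": force on a finger pad.
Only numpy, scipy, OpenCV 4.12 (cv2) and the standard library are available. Lean on these libraries where they do the work, as an engineer would, in place of code of your own. Each camera call takes 0.05 s, during which the arm holds its last target. There are 200 camera calls.

### The job

Start a hold-to-run test on the board tester: first push the test box's glazed door shut until it clicks home on its detent. Then flip the lever station's safety catch all the way over to its side, and only after that pull the lever it guards towards the robot, fully to its stop, and hold it there; the program finishes while still holding the lever (it springs back if let go). Leave the soldering station, iron stand, pliers and loose circuit board where they are.

Things in the scene. Friction and masses are not known exactly. Their poses are not given: they have to be found in the camera images.
- testbox: Fixed grey steel test box, 120 (x, deep) x 180 (y, wide) x 180 mm high, on the bench, open at the front and closed by the door. Origin: centre of its underside; x points away from its door, y to its left as seen from the robot, z up. It stands either to the left or to the right of the lever station.
- door (a joint): Clear door in a white frame, 176 wide x 165 high x 10 mm thick, lower edge 10 mm above the bench; vertical hinge axis at x -62, y +90 mm in the box frame (left edge). 0 = shut, grows as the right edge swings towards the robot, up to 1.5; found 0.55-0.95, stays where left. The last 0.09 rad passes a spring detent (3-8 N at door_push, hump at 0.037; push on, up to 15 N), which then keeps it at 0.
- door_push (a point): Point on the door's outer face, 130 mm from the hinge axis, 150 mm above the bench, 25 mm below the door's top. Turns with the door: local x is the way to push (inwards), y points to the hinge. The face lies 10 mm outside the hinge axis. A pull handle stands 28 mm out of the face near the free edge only (158-178 mm from the hinge, 41-94 mm above the bench).
- door_hinge (a point): Point on the door's vertical hinge axis, 150 mm above the bench; turns with the door.
- console: Fixed grey lever station: pedestal 90 (x) x 110 (y) mm, flat top 100 mm above the bench, on a 110 x 130 x 8 mm steel foot. Origin: centre of its underside; x points away from the robot side, y to its left, z up.
- catch (a joint): Safety catch: upright steel flag 14-22 mm wide, 50 mm tall, hinged at its foot about the station's x axis at x -22, y 0, z 104 mm in the station frame. 0 = upright, blocking the lever; found 0-0.12. It flips to the station's right (-y) down to its stop at 1.4, lying on its side, where it must be for running. Under 1 N at the peg tips it; let go past about 0.5 it falls over to its stop by itself.
- catch_peg (a point): Point on the axis of the catch's finger peg (12 mm diameter, along the station's x, 46 mm from the catch's hinge), 12 mm from the peg's free end and 19 mm in front of the pedestal's front face, so a finger can pass down beside it. In the station frame: x -64, y 0, z 150 mm upright; x -64, y -45, z 112 mm flipped.
- lever (a joint): Steel bail lever behind the catch, hinged about the station's y axis at x +6, y 0, z 100 mm in the station frame. 0 = at rest, leaning 0.35 rad away from the robot; grows as it is pulled towards the robot, stop at 0.9 (leaning 0.55 towards it). A spring returns it: about 3 N at the grip at rest, 7 N at the stop. With the catch upright it moves less than 0.2.
- lever_grip (a point): Middle of the lever's black round crossbar, 18 mm diameter, 90 mm long along the station's y, 120 mm from the lever's hinge. In the station frame at rest x +47, z 213 mm; at the stop x -57, z 202 mm. The bail is open below the bar: 80 mm between its arms, yoke 63 mm below, so fingers can close on the bar or hook behind it from above.
- station: Bystander: black soldering station, 120 x 100 x 100 mm, loose on the bench to the right. Origin: centre of its underside.
- stand: Bystander: soldering iron stand with brass wool, foot 100 x 70 mm, iron up to 170 mm high. Origin: centre of its underside.
- pliers: Bystander: blue-handled pliers lying flat, 130 mm long, 13 mm high, to the left. Origin: middle, on the bench.
- board: Bystander: loose green circuit board, 100 x 70 mm, 16 mm high with parts, to the left. Origin: centre of its underside.

How it is judged:
By the outcome, as a careful person would: the job done as asked, in the order asked, and still so for the second after the job is handed in, while the arm keeps its last pose, push and grip.
It also fails if it takes over 61 s, if anything falls off the work surface, if the arm or the gripper's body presses on something with over 40 N, if the wrist force passes 120 N, or if a joint passes its speed limit or range.

## Working session

There is one attempt and no reset: what is moved stays moved. The work goes in short steps, Python scripts to look and compute and a tool call to move; the robot and the scene stay as the last step left them, time stands still between calls to the robot, and variables do not carry over. Pictures are saved under pics/ and viewed, at most 10 in all, crops included, and the job is handed in when it is done.

Besides the shell and the picture viewer there is one more tool, called after "Emit:" as name(argument=value, ...) on one line, values as JSON. jog_arm: Moves the arm, as the interface text tells. Scaled input: -1 to 1 covers 0.025 m each way for a shift and 4 degrees each way for a turn. Its arguments: {"type":"object","properties":{"dr":{"type":"array","items":{"type":"array","items":{"type":"number"}}},"translation":{"type":"array","items":{"type":"array","items":{"type":"number"}}},"jaw":{"type":"array","items":{"type":"number"}},"squeeze":{"type":"number"}},"required":["dr","translation","jaw"]}

```bash
mkdir -p pics; ls; python3 - <<'E'
from workcell import manip, optics
import cv2,pickle
o=manip.get_obs();print(o)
for n in ("top","side"):
    c=optics.camera(n);pickle.dump(c,open(f"pics/{n}.pkl","wb"))
    cv2.imwrite(f"pics/{n}0.png",c["color"][:,:,::-1]);print(n,c["mtx"],c["R"],c["t"])
E
```

```text
pics
{'clock': 0.0, 'joint_pos': array([-1.20061924,  0.33289807, -0.064697  ,  1.46095534,  0.02163815,
        1.349912  , -0.08851057]), 'joint_velocities': array([ 0.00063779,  0.0002254 , -0.00080973,  0.00153501,  0.00058889,
       -0.00102395,  0.00107642]), 'tau': array([-1.45142817e-04, -6.25444365e+01,  4.88770008e-02, -3.91605914e+01,
        1.62146013e-02,  9.85036371e-03,  1.43553683e-05]), 'position': array([0.23909367, 0.57704156, 0.23049289]), 'ee_rot': array([ 1.95120547e-01,  9.80778990e-01, -7.32446045e-04, -9.10839195e-05]), 'ft_force': array([ 0.28328406, -0.29934257,  0.93868122]), 'torque': array([ 0.02797798, -0.0713789 ,  0.00424081]), 'grasp_force': 0.0, 'grip_width': 1.0008373130171861}
top [[443.18691906   0.         318.70771652]
 [  0.         443.18691906 239.56532483]
 [  0.           0.           1.        ]] [[-0.02818391 -0.99950136  0.01423753]
 [-0.99677585  0.02703092 -0.07554627]
 [ 0.07512375 -0.01632081 -0.99704065]] [-0.03738409  0.54930562  1.19379991]
side [[433.42267534   0.         319.75018774]
 [  0.         433.42267534 242.75469721]
 [  0.           0.           1.        ]] [[ 0.99130279 -0.13068758 -0.01547676]
 [-0.10459804 -0.71106442 -0.69530327]
 [ 0.07986253  0.69087491 -0.71854981]] [-0.5347143   0.12695817  1.18198824]
```

View pics/top0.png

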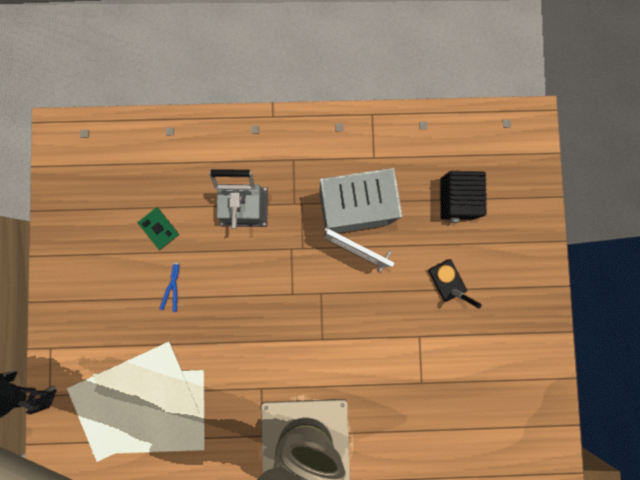

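View pics/side0.png

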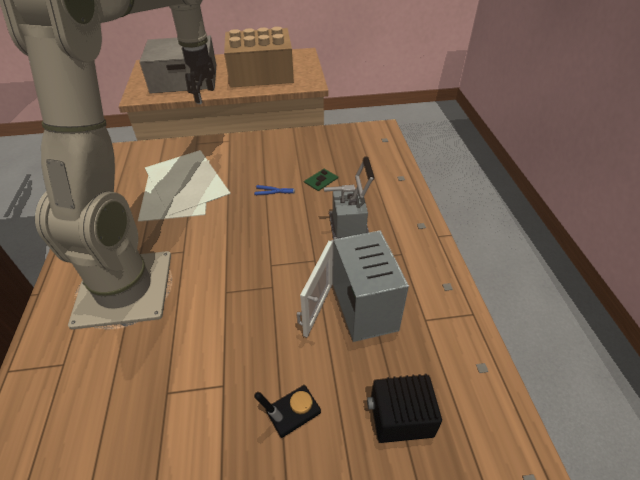

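The top view shows the lever station at about (240,205), with its crossbar at (231,173) and catch at (235,203). The test box is at (362,200), with its door running from the hinge at (327,232) to the free edge at (392,266). I'll zoom in for pixel-accurate corners.

```bash
python3 - <<'E'
import cv2,pickle,numpy as np
c=pickle.load(open("pics/top.pkl","rb"))["color"][:,:,::-1]
a=cv2.resize(c[160:240,200:280],None,fx=5,fy=5,interpolation=cv2.INTER_CUBIC)
b=cv2.resize(c[165:275,315:405],None,fx=4.4,fy=4.4,interpolation=cv2.INTER_CUBIC)
im=np.zeros((484,800,3),np.uint8);im[:400,:400]=a;im[:b.shape[0],402:402+b.shape[1]]=b[:484]
cv2.imwrite("pics/crop.png",im)
E
```

```text
(no output)
```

View pics/crop.png

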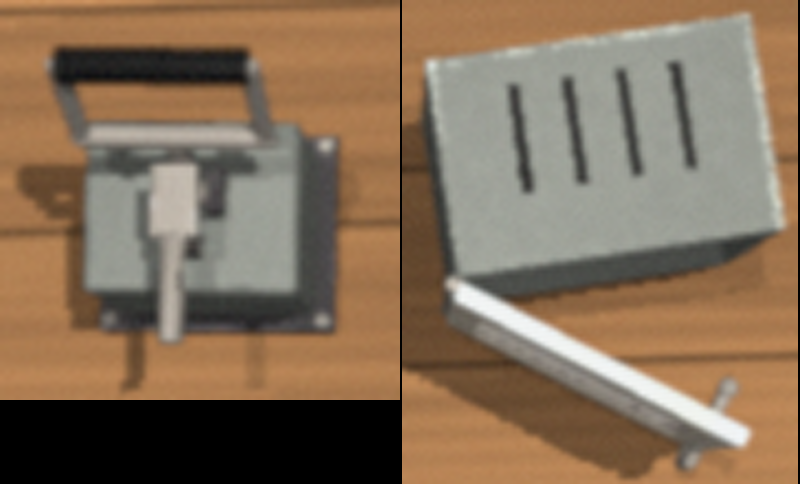

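The crop shows the console top corners at crop pixels (85,290), (298,292) and (300,125), with the bar from (52,65) to (250,65). The box top corners are (428,62), (748,15), (782,228) and (455,278). The door's top edge runs from (452,282) to (745,435).

```bash
cat > h.py <<'E'
import numpy as np,pickle
def ray(c,u,v,z):
    d=c["R"].T@np.linalg.inv(c["mtx"])@np.array([u,v,1.]);o=-c["R"].T@c["t"]
    return o+d*(z-o[2])/d[2]
E
python3 - <<'E'
import numpy as np,pickle
from h import ray
c=pickle.load(open("pics/top.pkl","rb"));np.set_printoptions(precision=4,suppress=True)
A=lambda x,y,z:ray(c,200+x/5,160+y/5,z)[:2]
B=lambda x,y,z:ray(c,315+(x-402)/4.4,165+y/4.4,z)[:2]
fl,fr,br=A(85,290,.1),A(298,292,.1),A(300,125,.1)
print("console",fl,fr,br,(fl+br)/2, np.linalg.norm(fl-fr),np.linalg.norm(br-fr))
b1,b2=A(52,65,.213),A(250,65,.213);print("bar",b1,b2,(b1+b2)/2,np.linalg.norm(b1-b2),"yaw",np.arctan2(*(b2-b1)*[1,-1]))
f1,f2=A(110,320,.008),A(323,320,.008);print("foot screws",f1,f2,"foot BR",A(338,137,.008),A(335,330,.008))
print("peg end",A(171,340,.15),"flag",A(174,165,.155),A(174,235,.155))
P=[B(*p,.18) for p in((428,62),(748,15),(782,228),(455,278))];print("box",P,[np.linalg.norm(P[i]-P[i-1]) for i in range(4)])
ctr=sum(P)/4;y=P[0]-P[1]+P[3]-P[2];y/=np.linalg.norm(y);x=np.array([y[1],-y[0]])
print("ctr",ctr,"x",x,"y",y,"hinge",ctr-.062*x+.09*y)
h1,h2=B(448,281,.175),B(748,434,.175);d=h2-h1
print("door",h1,h2,np.linalg.norm(d),"angle",np.arccos(d@-y/np.linalg.norm(d)))
E
```

```text
console [0.6046 0.2078] [0.6007 0.0989] [0.6874 0.0963] [0.646  0.1521] 0.10902277880877573 0.08678981939728403
bar [0.6956 0.198 ] [0.6933 0.1061] [0.6944 0.152 ] 0.09187802520193744 yaw -0.02493625634849942
foot screws [0.5995 0.2138] [0.5964 0.096 ] foot BR [0.6989 0.0857] [0.5906 0.0895]
peg end [0.5723 0.1555] flag [0.658 0.152] [0.6234 0.1525]
box [array([ 0.6818, -0.0594]), array([ 0.7036, -0.2358]), array([ 0.5854, -0.2496]), array([ 0.5628, -0.0706])] [np.float64(0.11958021910712446), np.float64(0.17781332367848268), np.float64(0.11898084372525161), np.float64(0.18038470327772238)]
ctr [ 0.6334 -0.1539] x [0.9923 0.1237] y [-0.1237  0.9923] hinge [ 0.5607 -0.0722]
door [ 0.5617 -0.0669] [ 0.474  -0.2273] 0.182855720713677 angle 0.6247483929725264
```

Emit:
jog_arm(dr=[[0,0,-0.94],[0,0,-0.94],[0,0,-0.94],[0,0,-0.94],[0,0,-0.94],[0,0,-0.94],[0,0,0]], translation=[[0,0,0],[0,0,0],[0,0,0],[0,0,0],[0,0,0],[0,0,0],[0,0,0]], jaw=[0,0,0,0,0,0,0])

```text
clock: 0.8
position: [0.2391, 0.5772, 0.2309]
ee_rot: [-0.001, 1.0, -0.0, -0.0]
ft_force: [1.0, 0.0, 0.5]
grip_width: 0.003
grasp_force: 0.0
```

Emit:
jog_arm(dr=[[0,0,0],[0,0,0],[0,0,0],[0,0,0],[0,0,0],[0,0,0],[0,0,0],[0,0,0],[0,0,0],[0,0,0]], translation=[[-0.84,-1,0],[-0.84,-1,0],[-0.84,-1,0],[-0.84,-1,0],[-0.84,-1,0],[-0.84,-1,0],[-0.84,-1,0],[-0.84,-1,0],[-0.84,-1,0],[-0.84,-1,0]], jaw=[0,0,0,0,0,0,0,0,0,0])

```text
clock: 1.8
position: [0.4501, 0.3264, 0.2312]
ee_rot: [0.001, 1.0, 0.0, -0.0]
ft_force: [0.9, 0.5, -0.7]
grip_width: -0.001
grasp_force: 0.0
```

Emit:
jog_arm(dr=[[0,0,0],[0,0,0],[0,0,0],[0,0,0],[0,0,0],[0,0,0],[0,0,0],[0,0,0],[0,0,0],[0,0,0]], translation=[[0,-1,0],[0,-1,0],[0,-1,0],[0,-1,0],[0,-1,0],[0,-1,0],[0,-1,0],[0,-1,0],[0,-1,0],[0,-1,0]], jaw=[0,0,0,0,0,0,0,0,0,0])

```text
clock: 2.8
position: [0.4495, 0.0766, 0.2312]
ee_rot: [0.001, 1.0, 0.0, -0.0]
ft_force: [0.2, 0.4, -0.8]
grip_width: 0.003
grasp_force: 0.0
```

Emit:
jog_arm(dr=[[0,0,0],[0,0,0],[0,0,0],[0,0,0],[0,0,0],[0,0,0],[0,0,0],[0,0,0],[0,0,0],[0,0,0]], translation=[[0,-1,0],[0,-1,0],[0,-1,0],[0,-1,0],[0,-1,0],[0,-1,0],[0,-1,0],[0,-1,0],[0,-1,0],[0,0,0]], jaw=[0,0,0,0,0,0,0,0,0,0])

```text
clock: 3.8
position: [0.4493, -0.1506, 0.2313]
ee_rot: [0.003, 1.0, -0.0, 0.0]
ft_force: [-0.5, -0.1, 0.7]
grip_width: -0.004
grasp_force: 0.0
```

Emit:
jog_arm(dr=[[0,0,-0.9],[0,0,-0.88],[0,0,0],[0,0,0],[0,0,0],[0,0,0],[0,0,0],[0,0,0]], translation=[[0,0,0],[0,0,0],[0,0,0.96],[0,0,0.96],[0,0,0.96],[0,0,0.96],[-0.35,-0.5,0],[-0.35,-0.5,0]], jaw=[0,0,0,0,0,0,0,0])

```text
clock: 4.6
position: [0.4702, -0.1691, 0.1344]
ee_rot: [-0.062, 0.998, 0.0, -0.001]
ft_force: [-0.3, 0.7, 1.1]
grip_width: -0.0
grasp_force: 0.0
```

Emit:
jog_arm(dr=[[0,0,0],[0,0,0],[0,0,0],[0,0,0]], translation=[[-0.4,-0.2,0],[-0.4,-0.2,0],[-0.4,-0.2,0],[-0.4,-0.2,0]], jaw=[0,0,0,0])

```text
clock: 5.0
position: [0.5135, -0.1845, 0.1353]
ee_rot: [-0.063, 0.998, 0.0, 0.0]
ft_force: [-0.3, -0.1, 0.6]
grip_width: -0.002
grasp_force: 0.0
```

Emit:
jog_arm(dr=[[0,0,0],[0,0,0],[0,0,0],[0,0,0]], translation=[[-0.35,-0.2,0],[-0.35,-0.2,0],[-0.3,-0.2,0],[-0.2,-0.1,0]], jaw=[0,0,0,0])

```text
clock: 5.4
position: [0.5452, -0.199, 0.1352]
ee_rot: [-0.062, 0.998, -0.0, -0.0]
ft_force: [-0.9, 1.0, 0.5]
grip_width: 0.003
grasp_force: 0.0
```

```bash
python3 - <<'E'
from workcell import manip, optics
import cv2
print(manip.get_obs()["ft_force"])
c=optics.camera("top")["color"][165:275,315:405,::-1];s=optics.camera("side")["color"][190:350,270:430,::-1]
import numpy as np
a=cv2.resize(c,(396,484),interpolation=cv2.INTER_CUBIC);b=cv2.resize(s,(400,400),interpolation=cv2.INTER_CUBIC);b=np.pad(b,((0,84),(0,0),(0,0)))
cv2.imwrite("pics/door1.png",np.hstack([a,b]))
E
```

```text
[-0.877095    0.99670318  0.54876842]
```

View pics/door1.png

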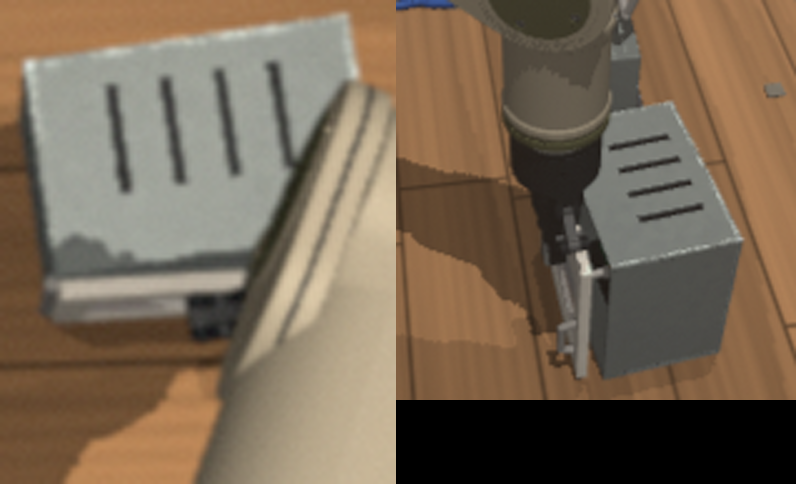

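The door is nearly shut, with the finger on its outer face and a gap of about 0.1 rad left at the free edge. I'll press on through the detent.

Emit:
jog_arm(dr=[[0,0,0],[0,0,0],[0,0,0]], translation=[[-0.1,-0.04,0],[-0.1,-0.04,0],[-0.08,0,0]], jaw=[0,0,0])

```text
clock: 5.8
position: [0.5513, -0.1998, 0.1351]
ee_rot: [-0.062, 0.998, 0.0, -0.0]
ft_force: [-2.4, -0.6, -0.7]
grip_width: 0.004
grasp_force: 0.0
```

Emit:
jog_arm(dr=[[0,0,0],[0,0,0]], translation=[[-0.08,0,0],[-0.08,0,0]], jaw=[0,0])

```text
clock: 6.0
position: [0.5563, -0.199, 0.1355]
ee_rot: [-0.063, 0.998, -0.0, 0.0]
ft_force: [-0.8, 0.6, 0.3]
grip_width: -0.001
grasp_force: 0.0
```

Emit:
jog_arm(dr=[[0,0,0],[0,0,0]], translation=[[-0.08,0,0],[0,0,0]], jaw=[0,0])

```text
clock: 6.2
position: [0.5569, -0.1992, 0.135]
ee_rot: [-0.062, 0.998, 0.0, -0.001]
ft_force: [-5.5, -0.9, -0.9]
grip_width: 0.002
grasp_force: 0.0
```

Emit:
jog_arm(dr=[[0,0,0],[0,0,0]], translation=[[-0.08,0,0],[0,0,0]], jaw=[0,0])

```text
clock: 6.4
position: [0.557, -0.1998, 0.1345]
ee_rot: [-0.062, 0.998, 0.0, -0.003]
ft_force: [-12.3, -3.1, 0.7]
grip_width: -0.001
grasp_force: 0.0
```

Emit:
jog_arm(dr=[[0,0,0],[0,0,0],[0,0,0],[0,0,0],[0,0,0.75],[0,0,0.75],[0,0,0.75],[0,0,0]], translation=[[-0.08,0,0],[0.5,0,0],[1,0,0],[1,0,0],[0,0,-1],[0,0,-1],[0,0,-1],[0,0,-1]], jaw=[0,0,0,0,0,0,0,0])

```text
clock: 7.2
position: [0.5002, -0.206, 0.2368]
ee_rot: [0.017, 1.0, 0.0, 0.001]
ft_force: [-0.2, 0.3, -0.6]
grip_width: 0.002
grasp_force: 0.0
```

```bash
python3 - <<'E'
from workcell import manip, optics
import cv2,numpy as np
c=optics.camera("top")["color"][165:275,315:405,::-1];s=optics.camera("side")["color"][190:350,270:430,::-1]
a=cv2.resize(c,(396,484),interpolation=cv2.INTER_CUBIC);b=cv2.resize(s,(400,400),interpolation=cv2.INTER_CUBIC);b=np.pad(b,((0,84),(0,0),(0,0)))
cv2.imwrite("pics/door2.png",np.hstack([a,b]))
E
```

```text
(no output)
```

View pics/door2.png

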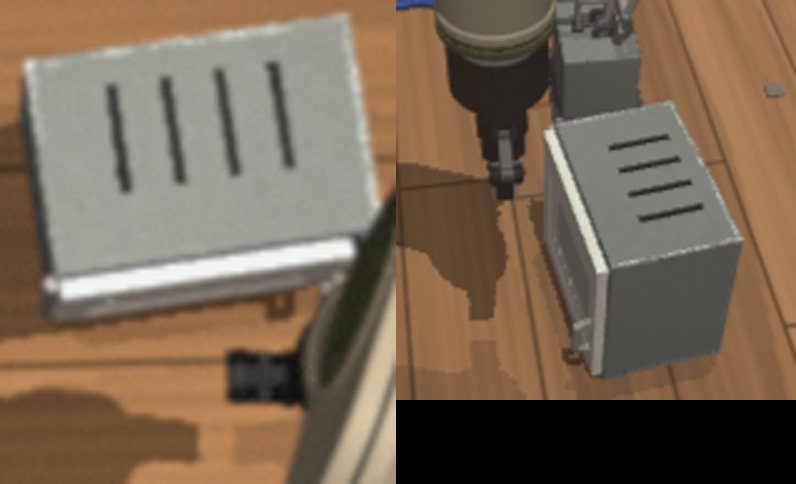

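The door now sits flush and parallel against the box front in both views. Next is the catch.

Emit:
jog_arm(dr=[[0,0,0],[0,0,0],[0,0,0],[0,0,0],[0,0,0],[0,0,0],[0,0,0],[0,0,0]], translation=[[0,0.99,0],[0,0.99,0],[0,0.99,0],[0,0.99,0],[0,0.99,0],[0,0.99,0],[0,0.99,0],[0,0.99,0]], jaw=[0,0,0,0,0,0,0,0])

```text
clock: 8.1
position: [0.5061, -0.0069, 0.235]
ee_rot: [0.016, 1.0, 0.0, 0.0]
ft_force: [-0.9, 0.1, -0.2]
grip_width: 0.001
grasp_force: 0.0
```

Emit:
jog_arm(dr=[[0,0,0],[0,0,0],[0,0,0],[0,0,0],[0,0,0],[0,0,0],[0,0,0],[0,0,0],[0,0,0]], translation=[[0,0.99,0],[0,0.99,0],[0,0.99,0],[0,0.99,0],[0,0.99,0],[0,0.99,0],[0,0.99,0],[0,0.99,0],[0,0,0]], jaw=[0,0,0,0,0,0,0,0,0])

```text
clock: 9.0
position: [0.5115, 0.1939, 0.2345]
ee_rot: [0.013, 1.0, 0.001, -0.0]
ft_force: [0.2, 0.0, 0.2]
grip_width: 0.001
grasp_force: 0.0
```

Emit:
jog_arm(dr=[[0,0,0],[0,0,0],[0,0,0],[0,0,0],[0,0,0],[0,0,0],[0,0,0],[0,0,0],[0,0,0]], translation=[[-0.9,0,0],[-0.9,0,0],[-0.9,0,0],[0,0,0.83],[0,0,0.83],[0,0,0.83],[0,0,0.83],[0,0,0.83],[0,0,0]], jaw=[0,0,0,0,0,0,0,0,0])

```text
clock: 9.9
position: [0.5781, 0.1865, 0.1285]
ee_rot: [0.016, 1.0, -0.001, -0.002]
ft_force: [-1.2, -0.9, 0.3]
grip_width: -0.0
grasp_force: 0.0
```

Emit:
jog_arm(dr=[[0,0,0],[0,0,0],[0,0,0],[0,0,0]], translation=[[0,-0.4,0],[0,-0.4,0],[0,-0.4,0],[0,-0.4,0]], jaw=[0,0,0,0])

```text
clock: 10.3
position: [0.5789, 0.1462, 0.1325]
ee_rot: [0.016, 1.0, 0.0, 0.001]
ft_force: [-0.3, -0.1, 0.2]
grip_width: -0.001
grasp_force: 0.1
```

Emit:
jog_arm(dr=[[0,0,0],[0,0,0],[0,0,0],[0,0,0],[0,0,0]], translation=[[0,-0.4,0],[0,-0.4,0],[0,0,0],[0,0,0],[0,0,0]], jaw=[0,0,0,0,0])

```text
clock: 10.8
position: [0.5777, 0.1283, 0.1315]
ee_rot: [0.016, 1.0, 0.0, -0.0]
ft_force: [-0.0, 0.6, 0.3]
grip_width: -0.001
grasp_force: 0.0
```

Emit:
jog_arm(dr=[[0,0,0],[0,0,0],[0,0,0],[0,0,0],[0,0,0],[0,0,0],[0,0,0],[0,0,0]], translation=[[0,0,-1],[0,0,-1],[0,0,-1],[0,0,-1],[0,0,-1],[0,0,-1],[0.9,0,0],[0.9,0,0]], jaw=[0,0,0,0,0,0,0,0])

```text
clock: 11.6
position: [0.5327, 0.1296, 0.282]
ee_rot: [0.016, 1.0, 0.0, 0.001]
ft_force: [-0.1, -0.1, 0.6]
grip_width: -0.001
grasp_force: 0.0
```

```bash
python3 - <<'E'
from workcell import manip, optics
import cv2,numpy as np
c=optics.camera("top")["color"][160:240,200:280,::-1];s=optics.camera("side")["color"][150:250,310:410,::-1]
f=lambda i:cv2.resize(i,(400,400),interpolation=cv2.INTER_CUBIC)
cv2.imwrite("pics/catch.png",np.hstack([f(c),f(s)]))
E
```

```text
(no output)
```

View pics/catch.png

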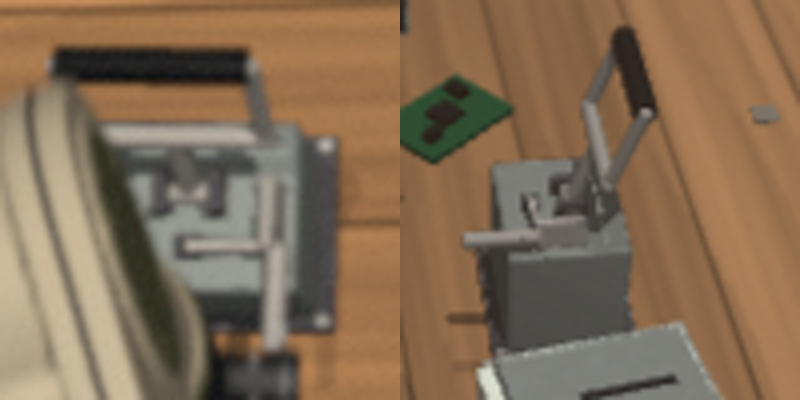

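The catch lies over on the right, with its peg at crop (275,345), and the lever is still at rest. Next I'll hook behind the bar.

Emit:
jog_arm(dr=[[0,0,0],[0,0,0],[0,0,0],[0,0,0],[0,0,0],[0,0,0],[0,0,0],[0,0,0],[0,0,0]], translation=[[-0.94,0.135,0],[-0.94,0.135,0],[-0.94,0.135,0],[-0.94,0.135,0],[-0.94,0.135,0],[-0.94,0.135,0],[-0.94,0.135,0],[-0.94,0.135,0],[0,0,0]], jaw=[0,0,0,0,0,0,0,0,0])

```text
clock: 12.6
position: [0.7233, 0.1505, 0.2789]
ee_rot: [0.016, 1.0, -0.001, -0.001]
ft_force: [-0.4, -0.1, -0.3]
grip_width: -0.002
grasp_force: 0.0
```

Emit:
jog_arm(dr=[[0,0,0],[0,0,0],[0,0,0],[0,0,0],[0,0,0]], translation=[[0,0,0.97],[0,0,0.97],[0,0,0.97],[0,0,0.97],[0,0,0]], jaw=[0,0,0,0,0])

```text
clock: 13.1
position: [0.7196, 0.1502, 0.1805]
ee_rot: [0.016, 1.0, -0.001, -0.003]
ft_force: [-0.4, 1.0, 0.0]
grip_width: 0.001
grasp_force: 0.0
```

Emit:
jog_arm(dr=[[0,0,0],[0,0,0],[0,0,0],[0,0,0],[0,0,0],[0,0,0],[0,0,0],[0,0,0]], translation=[[0.4,0,0],[0.48,0,0],[0.5,0,0],[0.5,0,0],[0.5,0,0],[0.5,0,0.05],[0.5,0,0.05],[0.4,0,0.1]], jaw=[0,0,0,0,0,0,0,0])

```text
clock: 13.9
position: [0.6285, 0.1533, 0.1818]
ee_rot: [0.016, 1.0, 0.001, 0.003]
ft_force: [9.1, 1.5, -4.7]
grip_width: -0.003
grasp_force: 4.3
```

Emit:
jog_arm(dr=[[0,0,0],[0,0,0],[0,0,0]], translation=[[0.2,0,0],[0.2,0,0],[0.1,0,0]], jaw=[0,0,0])

```text
clock: 14.2
position: [0.6164, 0.1533, 0.1812]
ee_rot: [0.016, 1.0, 0.0, 0.003]
ft_force: [11.2, -0.1, -7.2]
grip_width: 0.001
grasp_force: 5.4
```

Emit:
jog_arm(dr=[[0,0,0],[0,0,0],[0,0,0]], translation=[[0.16,0,0.04],[0.16,0,0.04],[0,0,0]], jaw=[0,0,0])

```text
clock: 14.5
position: [0.6122, 0.1532, 0.1803]
ee_rot: [0.017, 1.0, 0.001, 0.007]
ft_force: [27.9, 1.7, -11.9]
grip_width: 0.001
grasp_force: 13.7
```

Emit:
jog_arm(dr=[[0,0,0],[0,0,0],[0,0,0]], translation=[[0.08,0,0],[0.08,0,0],[0,0,0]], jaw=[0,0,0])

```text
clock: 14.8
position: [0.612, 0.1532, 0.1806]
ee_rot: [0.017, 1.0, 0.001, 0.011]
ft_force: [49.2, 3.1, -24.1]
grip_width: 0.001
grasp_force: 24.2
```

It's at the stop: the position no longer changes while the force climbs. I'll ease the pull back to a moderate level.

Emit:
jog_arm(dr=[[0,0,0],[0,0,0],[0,0,0],[0,0,0]], translation=[[-0.1,0,0],[-0.08,0,0],[0,0,0],[0,0,0]], jaw=[0,0,0,0])

```text
clock: 15.2
position: [0.6123, 0.1532, 0.1802]
ee_rot: [0.017, 1.0, 0.001, 0.006]
ft_force: [23.7, 0.4, -9.7]
grip_width: -0.002
grasp_force: 11.8
```

```bash
python3 - <<'E'
from workcell import manip, optics
import cv2,numpy as np
c=optics.camera("top")["color"][150:270,200:410,::-1];s=optics.camera("side")["color"][130:350,270:430,::-1]
a=cv2.resize(c,(420,240),interpolation=cv2.INTER_CUBIC);b=cv2.resize(s,(376,517),interpolation=cv2.INTER_CUBIC)
cv2.imwrite("pics/end.png",np.hstack([np.pad(a,((0,277),(0,0),(0,0))),b]))
print(manip.get_obs()["ft_force"])
E
```

```text
[23.85836215  0.87492331 -9.38447433]
```

View pics/end.png

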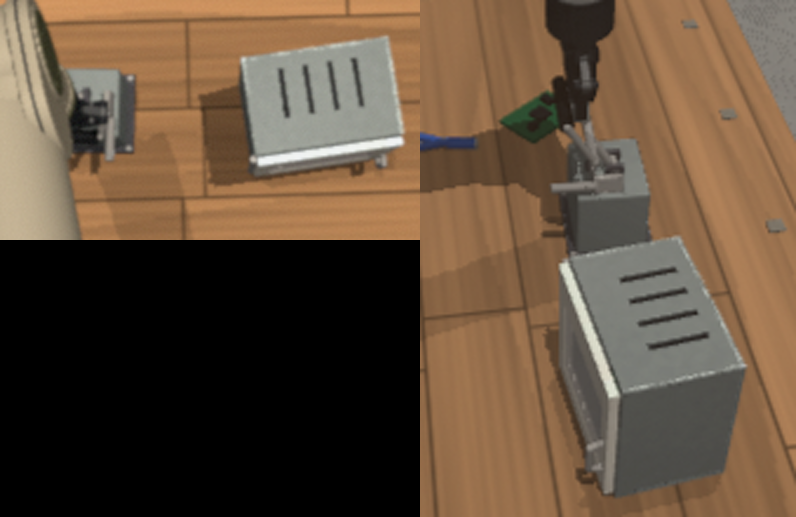

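The final picture shows the door flush, the catch down, and the lever pulled forward with the finger hooked behind its bar at side crop (565,100). The pull is a steady 24 N against the stop.

```bash
python3 -c "
from workcell import manip
print(manip.hand_in())"
```

```text
the job is handed in; nothing more can be done
None
```

I handed the job in at about 15 s: the door was pushed shut flush, the catch was flipped fully over, and the lever was then pulled to its stop and is held there at about 24 N; hand-in returned no verdict.

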